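# Unlock the tray carrier and lift out the top tray

### The arm

A 6-joint arm with a two-finger parallel gripper is mounted at the origin on the work surface. World frame = base frame: x ahead of the robot, y to its left, z up, the work surface at z = 0. Lengths are in m, angles in rad, forces in N, time in s.
With the tool pointing down it reaches from about 0.3 to 0.85 m from the base axis. Payload 5.4 kg.
Tool frame: the origin (TCP) lies on the centre line of the jaws, within the pads' length; the fingertips stand 22 mm ahead of it and the grasp point (between the pads) lies 3 mm ahead of it (r.nose_length is the distance from the TCP to the fingertips, in m); z points along the fingers, y is the direction in which the jaws open and shut (so a half turn about z gives the same grasp; the last joint's range is limited). The gripper opens to 85 mm and grips with 20 to 120 N. Pads are 22 mm wide; open, the fingers measure 114 mm over their backs; the gripper's body (76 mm by 85 mm) begins 54 mm behind the grasp point. The pads swing forward as they close: fully open they stand 13 mm farther back than shut.
Start: joints at [-1.356, 0.158, 1.597, -0, 1.386, -0.21], TCP at [0.237, -0.524, 0.253] pointing down, gripper open.
Joint ranges: [-2.91, 2.91], [-0.94, 2.29], [0.18, 2.7], [-1.29, 4.43], [0.17, 2.64], [-3, 3]. Speed limits (rad/s): [2.57, 2.57, 3.14, 3.14, 3.14, 3.14].

### API

Orientations are given as [roll, pitch, yaw] about the fixed x, y, z axes, in that order (R = Rz(yaw) Ry(pitch) Rx(roll)).
In Python, from bench import readout, viewer, job, r gives the robot as it stands.
- The arm moves only by the tool send_rows, never from a script. Its argument "commands" is a list that holds one entry, the list of rows, each a list of 6 numbers: the shift along the tool's x, y, z in cm, then the turn, a rotation vector about the tool's x, y, z in degrees. In form: [[[tx, ty, tz, rx, ry, rz], ...]]. A call has 1 to 20 rows; each row is the pose to reach, as a shift and turn from the pose commanded when the call began, along the tool's axes at that moment; what a row does not reach only later rows make up. A row lasts 1/12 s, in which the tool goes at most 41.7 mm and 7.16 degrees, less where a joint would pass 70% of its speed; a pose out of reach is approached as far as the arm can. A call with a gripper value outside its range is refused whole. "fingers" is the finger opening in cm, from 0 to 8.54, set as the call begins (left out, the last holds). The fingers move at their own pace and stop on an object; "force" is the grip in N (left out, the last holds). Time passes only in rows, so rows that repeat a pose let the fingers close. It gives the time, the measured TCP pose, the force and the opening at its end, in the units of the state.
- readout.state(): the state, without advancing time (a new reading comes with each control period).
- viewer.read_camera(name): name is "scene" or "top" or "wrist"; returns a dict with "pixels" (400x640x3 uint8, blue, green, red), "fx", "fy", "cx", "cy" (pixels), "extrinsics" (4x4, takes a point from world to camera coordinates); the wrist camera has in their place "mount" (4x4, takes a point from camera to tool coordinates, whose origin is the TCP and whose axes are the flange's). Camera axes: x right, y down, z forward; pixel columns grow to the right and rows downward; lengths in m; the calibration is good to about 2 mm. A picture is of the moment at which its call begins: read the wrist's pose just before it. There is no depth.
- job.finish_job(): hands the job in, once; it reports no verdict.
The state is a dict: "time": time; "joints": joint angles; "qd": joint speeds; "effort": joint torques, N m; "eef_pos": TCP position; "tcp_rot": TCP orientation; "contact_force": force on the tool from outside, world axes, zero at the start; "wrist_torque": the same for the moment, N m; "finger_gap": finger opening in m.
Only numpy, scipy, OpenCV 4.12 (cv2) and the standard library are available. Lean on these libraries where they do the work, as an engineer would, in place of code of your own. Each camera call takes 0.05 s, during which the arm holds its last target. There are 200 camera calls.

### The job

The nested metal parts trays are locked in their carrier by a sliding bolt: turn the smooth ball knob on the carrier's tower anticlockwise, seen from above, all the way to its stop so that the bolt is drawn fully back. Then lift only the top tray off the nested pile, leaving the other trays in the carrier, and set it gently down (do not drop it) standing upright in the middle of the flat wooden board, its long sides parallel to the board's long sides. Leave the latch open and the other things on the bench where they are.

Things in the scene. Friction and masses are not known exactly. Their poses are not given: they have to be found in the camera images.
- carrier: Blue metal tray carrier, fixed: base plate 8 mm thick, 180 mm wide under the trays, and beyond them a tower 60 (x) x 64 (y) mm, 138 mm tall, its axis at x = +128 mm, y = 0. Origin: underside of the plate below the middle of the pile; x points from pile to tower, z up. The pile's -x, +y and -y sides are open above low ledges (24 mm).
- ball_knob (a joint): Turn of the ball knob about its vertical axis, rad: 0 = bolt fully out over the trays, grows anticlockwise seen from above, 2.6 = stop, bolt fully back. Starts between 0 and 0.4. Stiff (0.25 to 0.4 N m), no spring: it stays where left. Too far for one turn of most wrists: let go, turn back, grip again.
- ball_center (a point): Centre of the smooth black ball, 52 mm in diameter, on a thin neck, 180 mm above the bench. It slips out of a grip that is not across its widest part (the height of this point). The tower's flat top is 42 mm below this point, with a collar 28 mm wide and 6 mm tall round the neck.
- bolt_tip (a point): Middle of the lower edge of the free end of the bolt: a flat steel bar 38 mm wide, 10 mm thick, sliding along the carrier's x, its underside 118 mm above the bench, 4 mm above the top tray's rim. It reaches 28 mm in over the far (+x) rim at knob 0, goes back 17 mm per rad, and at the stop is 16 mm clear of the rim.
- tray_top: Top one of three identical nested aluminium trays, about 150 g (within 30%). Open-topped, rim 110 (x) x 150 (y) mm outside, 62 mm tall; walls 4 mm thick, all leaning outwards 16 degrees, no lip; floor (4 mm) 18 mm above the origin on two runners along x. Origin: middle of the runners' underside, z up; in the pile its axes are the carrier's. Too wide to grip across: pinch one wall.
- tray_grip (a point): Middle of the outer edge of the rim of the top tray's -x wall (55 mm from the tray's middle, 62 mm above its origin), open on both sides: a good place to pinch, fingers leaning along the wall (16 degrees, going down towards +x). An outside finger that reaches more than about 18 mm below the rim runs into the rim of the tray below.
- tray_mid: The tray under the top one, same make and frame; it stays in the pile. Nested walls have about 2 mm of play. Each rim in the pile stands 22 mm above the next one down.
- tray_low: The bottom tray, same make and frame; it stays in the pile.
- board: Flat brown wooden board lying on the bench, fixed: 170 (x) x 220 (y) x 12 mm thick. Origin: middle of its underside; its top is 12 mm above the bench. x along the short side, pointing roughly away from the robot.
- screwdriver: Blue-handled screwdriver, 170 mm long, lying along x between carrier and board. Bystander.
- hammer: Wooden-handled hammer, 270 mm, lying at the far edge. Bystander.
- sanding_block: Cork sanding block 110 x 65 x 35 mm. Bystander.
- offcut: Plywood offcut 160 x 60 x 30 mm. Bystander.
- glue: White bottle 60 mm wide, about 170 mm tall. Bystander.
- pencil_cup: Steel cup 80 mm wide, 100 mm tall, with pencils. Bystander.
- folding_rule: Closed wooden folding rule 30 x 150 (y) x 16 mm, lying close to the robot. Bystander.
There are look-alikes about, which are no part of the job. Leave any red look-alike of the tray_top alone.

How it is judged:
On the way, in this order (a step that is already met when the one before it is completed fails the run):
1. the bolt is drawn fully back by the ball knob (knob beyond 2.35 rad of 2.6) (value of joint ball_knob above 2.35 rad and z of tray_top in the frame of carrier below 0.085 m), for 0.2 s.
2. the top tray is lifted clear of the pile (z of tray_top in the frame of carrier above 0.105 m and distance of tray_mid from where it was at the start of the episode below 0.02 m), for 0.1 s.
At the end, for the whole second after the job is handed in: Top tray at rest upright on its runners on the board, centre within 25 mm of its middle, sides parallel within 10 degrees; knob beyond 2.3 rad; the other two trays within 15 mm of where they were in the carrier, every bystander within 40 mm (horizontal distance between tray_top and board below 0.025 m and z of tray_top in the frame of board between 0.009 and 0.016 m and angle between tray_top's own z axis and vertical below 0.06 rad and angle between the x axis of tray_top and the x axis of board, either way round below 0.17 rad and linear speed of tray_top below 0.02 m/s and value of joint ball_knob above 2.3 rad and distance of each of tray_mid, tray_low from where it was at the start of the episode below 0.015 m and distance of each of screwdriver, hammer, sanding_block, offcut, glue, pencil_cup, folding_rule from where it was at the start of the episode below 0.04 m); the robot touches nothing.
It fails at once if a lower tray is pulled up or out with the top one (more than 40 mm) (distance of any of tray_mid, tray_low from where it was at the start of the episode above 0.04 m).
It fails at once if the tray is dropped or slammed down on the board (faster than 0.5 m/s within 30 mm of it) (linear speed of tray_top above 0.5 m/s and z of tray_top in the frame of board below 0.042 m and horizontal distance between tray_top and board below 0.15 m).
It fails at once if a bystander is knocked more than 60 mm (distance of any of screwdriver, hammer, sanding_block, offcut, glue, pencil_cup, folding_rule from where it was at the start of the episode above 0.06 m).
It also fails if it takes over 64 s, if anything falls off the work surface, if the arm or the gripper's body presses on something with over 40 N, if the wrist force passes 120 N, or if a joint passes its speed limit or range.

## Working session

There is one attempt and no reset: what is moved stays moved. The work goes in short steps, Python scripts to look and compute and a tool call to move; the robot and the scene stay as the last step left them, time stands still between calls to the robot, and variables do not carry over. Pictures are saved under pics/ and viewed, about 8 in all and at most 12, crops included, and the job is handed in when it is done.

Besides the shell and the picture viewer there is one more tool, called after "Request:" as name([rows], argument=value, ...), one row to a line, values as JSON. send_rows: Moves the arm, as the interface text tells. Its arguments: {"type":"object","properties":{"commands":{"type":"array"},"fingers":{"type":"number"},"force":{"type":"number"}},"required":["commands"]}

```bash
mkdir -p pics; ls; cat > h.py <<'E'
import numpy as np, cv2
from scipy.spatial.transform import Rotation as Ro
from bench import readout, viewer, job, r
def tool():
    s=readout.state(); T=np.eye(4); T[:3,:3]=Ro.from_euler('xyz',s['tcp_rot']).as_matrix(); T[:3,3]=s['eef_pos']; return T
def cam(n):
    T=tool(); c=viewer.read_camera(n)
    c['c2w']=T@np.array(c['mount']) if n=='wrist' else np.linalg.inv(np.array(c['extrinsics']))
    return c
def ray(c,u,v):
    d=c['c2w'][:3,:3]@np.array([(u-c['cx'])/c['fx'],(v-c['cy'])/c['fy'],1]); return c['c2w'][:3,3],d/np.linalg.norm(d)
def onz(c,u,v,z):
    o,d=ray(c,u,v); return o+d*(z-o[2])/d[2]
def proj(c,p):
    q=np.linalg.inv(c['c2w'])@np.append(p,1); return np.array([c['fx']*q[0]/q[2]+c['cx'],c['fy']*q[1]/q[2]+c['cy']])
def tri(c1,p1,c2,p2):
    o1,d1=ray(c1,*p1);o2,d2=ray(c2,*p2)
    t=np.linalg.lstsq(np.c_[d1,-d2],o2-o1,rcond=None)[0]
    a=o1+d1*t[0];b=o2+d2*t[1];return (a+b)/2,np.linalg.norm(a-b)
def rows(p,rpy):
    "shift (cm) and turn (deg rotvec) from present measured pose to world pose p,rpy(matrix or euler)"
    T=tool();R=T[:3,:3];M=rpy if np.ndim(rpy)==2 else Ro.from_euler('xyz',rpy).as_matrix()
    return np.round(np.r_[R.T@(np.array(p)-T[:3,3])*100,Ro.from_matrix(R.T@M).as_rotvec(degrees=True)],2)
E
python3 - <<'E'
from h import *
print(readout.state())
for n in ('top','scene'):
    c=cam(n); cv2.imwrite(f'pics/{n}0.png',c['pixels']); print(n,c['fx'],c['cx'],c['cy'],c['c2w'].round(3).tolist())
E
```

```text
pics
{'time': 0.0, 'joints': array([-1.35610126e+00,  1.59098371e-01,  1.59825838e+00,  4.02111825e-05,
        1.38620471e+00, -2.10091192e-01]), 'qd': array([ 2.97464014e-05,  1.04617734e-03, -7.68919313e-04,  6.21546731e-04,
       -2.46787945e-03, -7.41082453e-04]), 'effort': array([-1.64573198e-04, -3.96000516e+01, -3.31427515e+01, -2.84085427e-04,
        8.37284373e-03, -1.05440699e-05]), 'eef_pos': array([ 0.23684396, -0.5233298 ,  0.25227606]), 'tcp_rot': array([-3.13967538e+00, -4.49237156e-04,  4.24778410e-01]), 'contact_force': array([-0.44390077, -0.84123624,  0.75366591]), 'wrist_torque': array([ 0.02443066,  0.02456328, -0.01356478]), 'finger_gap': 0.08541655449589944}
top 449.64759302183785 309.9657611391142 200.04816418133598 [[0.009, -0.993, 0.117, 0.357], [-1.0, -0.009, -0.001, -0.023], [0.002, -0.117, -0.993, 1.456], [0.0, 0.0, 0.0, 1.0]]
scene 378.2853370885858 315.0350954119775 201.27984985852524 [[-0.78, 0.412, -0.47, 1.028], [0.625, 0.531, -0.572, 0.605], [0.014, -0.74, -0.672, 0.891], [0.0, 0.0, 0.0, 1.0]]
```

View pics/top0.png

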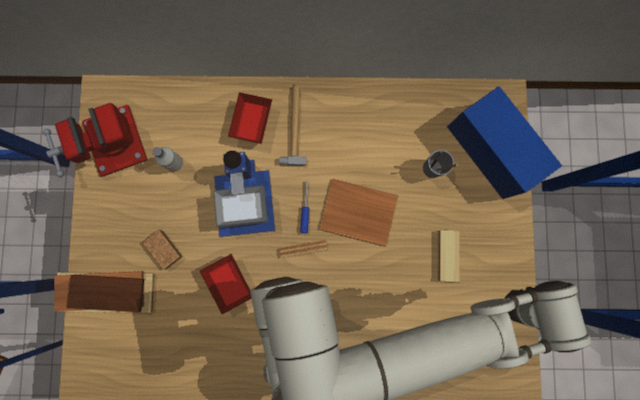

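View pics/scene0.png

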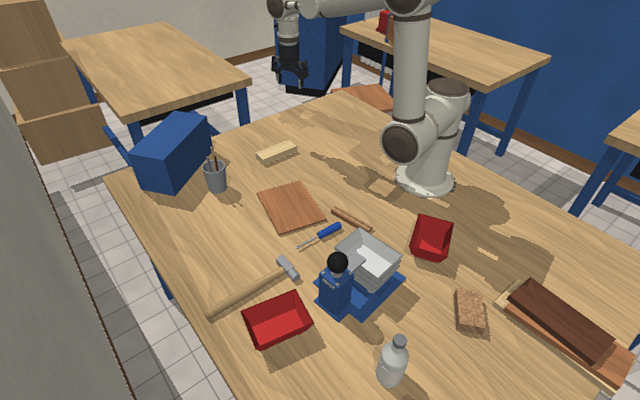

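The top view shows the carrier pile near (242,205), the ball at (234,160) and the board around (358,212). The red trays are look-alikes. The scene view has the ball at (337,262) and the top tray around (367,258). Next I measure the ball, rim and board.

```bash
python3 - <<'E'
from h import *
c1=cam('top');c2=cam('scene')
def dark(c,box):
    x0,y0,x1,y1=box; g=c['pixels'][y0:y1,x0:x1].max(2); m=(g<45).astype('uint8')
    n,l,st,ce=cv2.connectedComponentsWithStats(m); i=1+st[1:,4].argmax(); print(st[i]); x,y,w,h=st[i][:4]; return x0+x+w/2-.5,y0+y+h/2-.5
b1=dark(c1,(215,140,255,180));b2=dark(c2,(318,240,360,282)); print(b1,b2,tri(c1,b1,c2,b2)); print('ball z.18',onz(c1,*b1,.18),onz(c2,*b2,.18))
# board
for c,box,nm in ((c1,(315,172,402,250),'top'),(c2,(250,172,332,240),'sc')):
    x0,y0,x1,y1=box; hsv=cv2.cvtColor(c['pixels'],cv2.COLOR_BGR2HSV); print(nm,'board hsv',hsv[212,358] if nm=='top' else hsv[205,290])
    s=c['pixels'][y0:y1,x0:x1].astype(int); h=hsv[y0:y1,x0:x1]
    m=((h[...,0]<14)&(h[...,1]>90)).astype('uint8'); m=cv2.morphologyEx(m,cv2.MORPH_OPEN,np.ones((3,3)))
    cs=max(cv2.findContours(m,0,1)[0],key=cv2.contourArea); R=cv2.convexHull(cs)[:,0]+[x0,y0]
    P=np.array([onz(c,u,v,.012) for u,v in R]); rect=cv2.minAreaRect((P[:,:2]*1000).astype('float32')); print(rect)
a=cv2.resize(c1['pixels'][140:250,195:300],None,fx=5,fy=5,interpolation=cv2.INTER_CUBIC);cv2.imwrite('pics/c1.png',a)
E
```

```text
[  9  11  17  17 228]
[  9  12  21  21 338]
(np.float64(232.0), np.float64(159.0)) (np.float64(337.0), np.float64(262.0)) (array([0.62418499, 0.2007814 , 0.18064293]), np.float64(0.0011364579703666844))
ball z.18 [0.62392433 0.20130288 0.18      ] [0.62420677 0.19999892 0.18      ]
top board hsv [ 12 156 136]
((489.35809326171875, -181.38510131835938), (217.8010711669922, 168.29190063476562), 76.29901123046875)
sc board hsv [ 13 135 170]
((493.9654235839844, -177.5260772705078), (226.22036743164062, 169.6105499267578), 76.32743835449219)
```

View pics/c1.png

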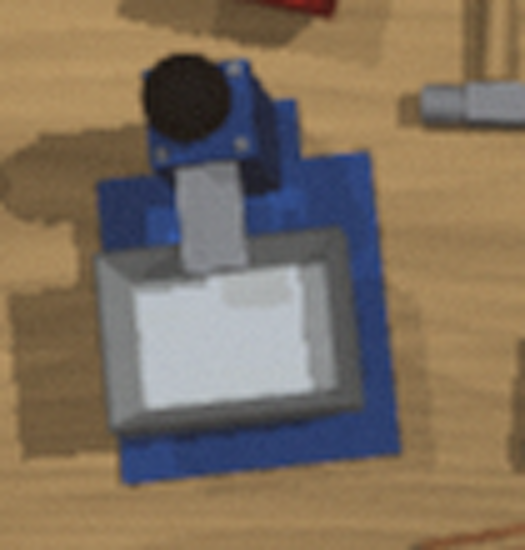

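```bash
python3 - <<'E'
from h import *
c1=cam('top')
f=lambda x,y,z: onz(c1,195+(x+.5)/5-.5,140+(y+.5)/5-.5,z)[:2]
A,B,C,D=[f(x,y,.114) for x,y in ((97,255),(345,230),(362,408),(115,433))]
print('rim',A,B,C,D,np.linalg.norm(A-B),np.linalg.norm(B-C),(A+B+C+D)/4)
y=(A-B)+(D-C); print('yaw from y',np.degrees(np.arctan2(-y[0],y[1])))
x=(A-D)+(B-C); print('yaw x',np.degrees(np.arctan2(x[1],x[0])))
p,q=f(122,485,.008),f(400,455,.008); d=p-q; print('plate',np.linalg.norm(d),np.degrees(np.arctan2(-d[0],d[1])))
p,q=f(372,153,.008),f(400,455,.008); d=p-q; print('plate',np.linalg.norm(d),np.degrees(np.arctan2(d[1],d[0])))
b=np.array([.6242,.2008]); d=b-(A+B+C+D)/4; print('tower',np.linalg.norm(d),np.degrees(np.arctan2(d[1],d[0])))
print(tool().round(3).tolist())
E
```

```text
rim [0.5404293  0.26429006] [0.55700261 0.1152986 ] [0.44960411 0.10290518] [0.43335423 0.24994501] 0.14991040390810134 0.10811121359227255 [0.49509756 0.18310972]
yaw from y 6.326965774110283
yaw x 7.106410658606351
plate 0.17932185181669977 6.668410034598433
plate 0.19814543053017733 6.325876892071114
tower 0.13030880675059295 7.802374546943807
[[0.911, 0.412, -0.0, 0.237], [0.412, -0.911, 0.001, -0.524], [0.0, -0.001, -1.0, 0.253], [0.0, 0.0, 0.0, 1.0]]
```

Request:
send_rows([
  [[10, -8, -8, 15, 0, 0], [65.1, -50, -8, 0, 0, 76], [65.1, -50, -8, 0, 0, 76], [65.1, -50, -8, 0, 0, 76], [65.1, -50, -8, 0, 0, 76], [65.1, -50, -8, 0, 0, 76], [65.1, -50, -8, 0, 0, 76], [65.1, -50, -8, 0, 0, 76], [65.1, -50, -8, 0, 0, 76], [65.1, -50, -8, 0, 0, 76], [65.1, -50, -8, 0, 0, 76], [65.1, -50, -8, 0, 0, 76], [65.1, -50, -8, 0, 0, 76], [65.1, -50, -8, 0, 0, 76], [65.1, -50, -8, 0, 0, 76], [65.1, -50, -8, 0, 0, 76], [65.1, -50, -8, 0, 0, 76], [65.1, -50, -8, 0, 0, 76], [65.1, -50, -8, 0, 0, 76], [65.1, -50, -8, 0, 0, 76]],
], fingers=8.5)

```text
time: 1.92
eef_pos: [0.6059, 0.167, 0.3304]
tcp_rot: [3.141, -0.0, -0.901]
contact_force: [1.6, -0.1, 0.7]
finger_gap: 0.0848
```

Request:
send_rows([
  [[0, 0, 0, 0, 0, 0], [0, 0, 0, 0, 0, 0]],
])

```text
time: 2.08
eef_pos: [0.6056, 0.1667, 0.3293]
tcp_rot: [3.14, 0.001, -0.898]
contact_force: [-0.7, -0.3, 0.5]
finger_gap: 0.0852
```

```bash
python3 - <<'E'
from h import *
print(readout.state()['joints'].round(3),readout.state()['tcp_rot'])
print(rows([.6242,.2008,.33],[np.pi,0,-.9]))
c=cam('wrist'); cv2.imwrite('pics/w1.png',c['pixels']); print(tool().round(3).tolist(), proj(c,[.6242,.2008,.18]), c['fx'],np.array(c['mount']).round(3).tolist())
E
```

```text
[ 0.077  0.259  1.331 -0.     1.552  2.546] [ 3.14023367e+00  7.24612543e-04 -8.98440397e-01]
[-1.51 -3.59 -0.07  0.08  0.04  0.09]
[[0.621, -0.784, -0.001, 0.605], [-0.784, -0.621, -0.001, 0.165], [-0.0, 0.001, -1.0, 0.33], [0.0, 0.0, 0.0, 1.0]] [282.85115939 200.34040545] 308.2182175086009 [[0.0, -0.945, -0.326, 0.083], [1.0, 0.0, 0.0, 0.001], [-0.0, -0.326, 0.945, -0.12], [0.0, 0.0, 0.0, 1.0]]
```

View pics/w1.png

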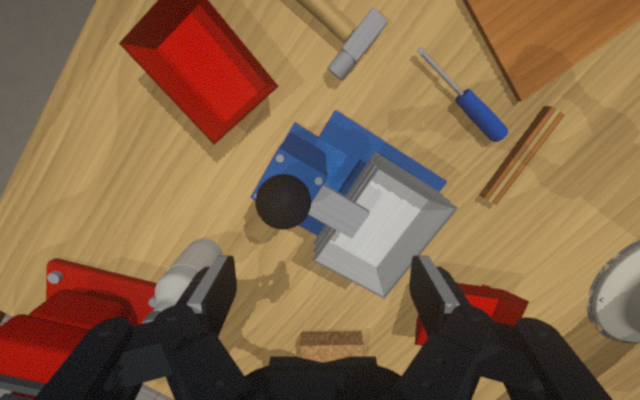

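The ball shows at (283,201) against a predicted (283,200), so the estimate holds. Descending onto the ball.

Request:
send_rows([
  [[-1.5, -3.6, 0, 0, 0, 0], [-1.5, -3.6, 3, 0, 0, 0], [-1.5, -3.6, 6, 0, 0, 0], [-1.5, -3.6, 9, 0, 0, 0], [-1.5, -3.6, 11, 0, 0, 0], [-1.5, -3.6, 13, 0, 0, 0], [-1.5, -3.6, 14.8, 0, 0, 0], [-1.5, -3.6, 14.8, 0, 0, 0], [-1.5, -3.6, 14.8, 0, 0, 0]],
])

```text
time: 2.88
eef_pos: [0.6235, 0.1975, 0.1819]
tcp_rot: [3.14, 0.001, -0.903]
contact_force: [-0.2, 0.7, 1.5]
finger_gap: 0.0851
```

Request:
send_rows([
  [[0, 0, 0, 0, 0, 0], [0, 0, 0, 0, 0, 0], [0, 0, 0, 0, 0, 0], [0, 0, 0, 0, 0, 0], [0, 0, 0, 0, 0, 0], [0, 0, 0, 0, 0, 0], [0, 0, 0, 0, 0, 0], [0, 0, 0, 0, 0, 0]],
], fingers=4.4, force=80)

```text
time: 3.55
eef_pos: [0.6262, 0.1995, 0.1854]
tcp_rot: [-3.136, -0.003, -0.902]
contact_force: [0.9, 0.0, 6.3]
finger_gap: 0.0488
```

```bash
python3 - <<'E'
from h import *
s=readout.state();print(s)
E
```

```text
{'time': 3.55, 'joints': array([1.24642701e-01, 4.16192283e-01, 1.41952613e+00, 6.04243142e-04,
       1.29969759e+00, 2.59706954e+00]), 'qd': array([-8.30100231e-04, -7.16596748e-06,  5.11381085e-05,  1.35309678e-03,
        6.75903148e-04, -5.09193902e-04]), 'effort': array([ -0.32208136, -44.25372362, -28.47103536,  -0.44362027,
         0.54296667,  -0.08176914]), 'eef_pos': array([0.62621669, 0.19946379, 0.18542969]), 'tcp_rot': array([-3.13600724e+00, -2.70070446e-03, -9.01798062e-01]), 'contact_force': array([0.87078244, 0.00701122, 6.30067703]), 'wrist_torque': array([ 0.35288855, -0.39437263, -0.08196561]), 'finger_gap': 0.04882189667452072}
```

The gap of 48.8 mm is under the 52 mm ball diameter and the tool was pushed up, which suggests the grip is above the equator. I'll look before turning.

```bash
python3 - <<'E'
from h import *
c=cam('wrist'); s=cam('scene')
u=[int(v) for v in proj(s,[.624,.2,.18])]; print(u)
a=cv2.resize(s['pixels'][u[1]-60:u[1]+40,u[0]-60:u[0]+60],(480,400),interpolation=cv2.INTER_CUBIC)
cv2.imwrite('pics/w2.png',np.hstack([a,c['pixels'][:,160:480]]))
E
```

```text
[337, 261]
```

View pics/w2.png

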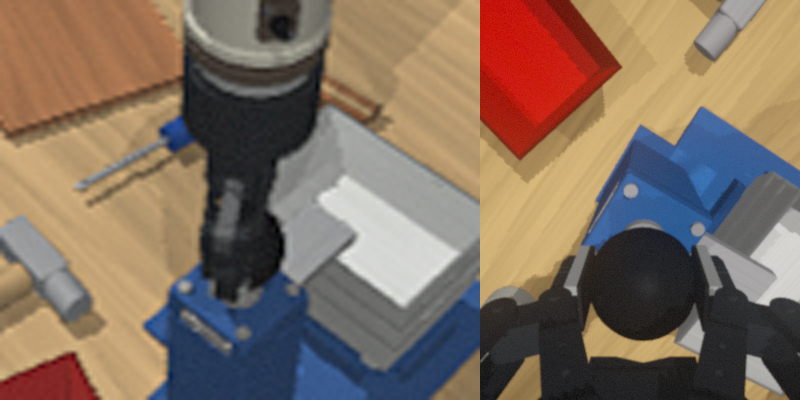

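Both pads sit on the ball's sides, with the ball centred between them at crop (643,283). I'll regrip 8 mm lower and compare the gap.

Request:
send_rows([
  [[0, 0, 0, 0, 0, 0], [0, 0, 0, 0, 0, 0], [0, 0, 0, 0, 0, 0], [0, 0, 0, 0, 0, 0], [0, 0, 0.8, 0, 0, 0], [0, 0, 0.8, 0, 0, 0], [0, 0, 0.8, 0, 0, 0]],
], fingers=8.5)

```text
time: 4.23
eef_pos: [0.6236, 0.1988, 0.1731]
tcp_rot: [3.14, 0.001, -0.902]
contact_force: [-0.0, -0.3, -0.2]
finger_gap: 0.085
```

Request:
send_rows([
  [[0, 0, 0, 0, 0, 0], [0, 0, 0, 0, 0, 0], [0, 0, 0, 0, 0, 0], [0, 0, 0, 0, 0, 0], [0, 0, 0, 0, 0, 0], [0, 0, 0, 0, 0, 0], [0, 0, 0, 0, 0, 0], [0, 0, 0, 0, 0, 0]],
], fingers=4.4)

```text
time: 4.9
eef_pos: [0.6258, 0.2, 0.1757]
tcp_rot: [-3.137, -0.001, -0.902]
contact_force: [2.7, 4.2, 0.1]
finger_gap: 0.0496
```

Request:
send_rows([
  [[0, 0, 0, 0, 0, -3], [0, 0, 0, 0, 0, -8], [0, 0, 0, 0, 0, -13], [0, 0, 0, 0, 0, -18], [0, 0, 0, 0, 0, -23], [0, 0, 0, 0, 0, -28], [0, 0, 0, 0, 0, -33], [0, 0, 0, 0, 0, -38], [0, 0, 0, 0, 0, -43], [0, 0, 0, 0, 0, -48], [0, 0, 0, 0, 0, -53], [0, 0, 0, 0, 0, -58], [0, 0, 0, 0, 0, -63], [0, 0, 0, 0, 0, -68], [0, 0, 0, 0, 0, -73], [0, 0, 0, 0, 0, -78], [0, 0, 0, 0, 0, -80]],
])

```text
time: 6.32
eef_pos: [0.6263, 0.2027, 0.1757]
tcp_rot: [-3.138, -0.01, 0.498]
contact_force: [8.6, 13.5, -2.6]
finger_gap: 0.0498
```

```bash
python3 - <<'E'
from h import *
s=readout.state();print(s['joints'],s['wrist_torque'],s['contact_force'],s['effort'][5])
c=cam('scene')
u=[int(v) for v in proj(c,[.6,.2,.15])]
a=cv2.resize(c['pixels'][u[1]-60:u[1]+60,u[0]-70:u[0]+90],(640,480),interpolation=cv2.INTER_CUBIC)
cv2.imwrite('pics/w3.png',a)
E
```

```text
[0.12689714 0.42594239 1.42660569 0.00698251 1.2812042  1.19732121] [ 2.09320296 -1.05802256 -0.27568432] [ 8.61089483 13.50958414 -2.58014117] -0.3294841479510069
```

View pics/w3.png

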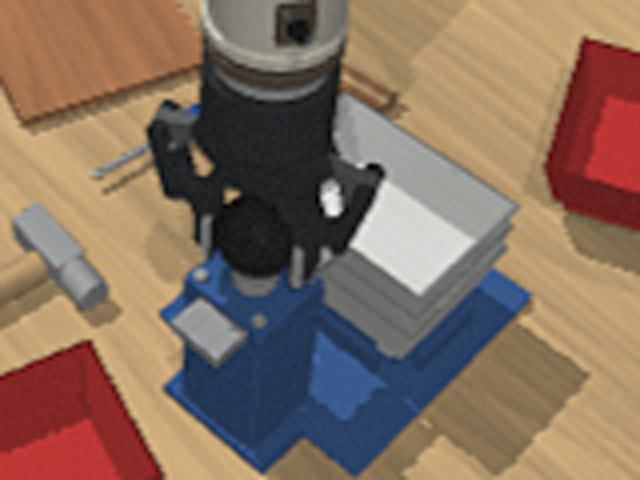

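The bolt's back end now sticks out behind the tower at crop (210,330), so the knob is turning with the grip. I'll continue, shifting the tool centre slightly to relieve the side load.

Request:
send_rows([
  [[0.4, -0.2, 0, 0, 0, -4], [0.4, -0.2, 0, 0, 0, -8], [0.4, -0.2, 0, 0, 0, -12], [0.4, -0.2, 0, 0, 0, -16], [0.4, -0.2, 0, 0, 0, -20], [0.4, -0.2, 0, 0, 0, -24], [0.4, -0.2, 0, 0, 0, -28], [0.4, -0.2, 0, 0, 0, -32], [0.4, -0.2, 0, 0, 0, -36], [0.4, -0.2, 0, 0, 0, -40], [0.4, -0.2, 0, 0, 0, -44], [0.4, -0.2, 0, 0, 0, -48]],
])

```text
time: 7.37
eef_pos: [0.6251, 0.2038, 0.1756]
tcp_rot: [-3.137, -0.001, 1.335]
contact_force: [-10.3, 3.3, 8.6]
finger_gap: 0.0494
```

```bash
python3 - <<'E'
from h import *
s=readout.state();print(s['joints'],s['wrist_torque'],s['contact_force'],s['effort'][5])
E
```

```text
[0.13081944 0.43277947 1.41778281 0.00245444 1.29517379 0.36561881] [ 0.41039258  1.61507999 -1.64760942] [-10.31703646   3.33261145   8.55308384] -0.22633714601397514
```

Request:
send_rows([
  [[0, 0, 0, 0, 0, -4], [0, 0, 0, 0, 0, -8], [0, 0, 0, 0, 0, -10], [0, 0, 0, 0, 0, -10]],
])

```text
time: 7.7
eef_pos: [0.6249, 0.2078, 0.1756]
tcp_rot: [-3.138, -0.01, 1.506]
contact_force: [-7.0, 17.7, 6.1]
finger_gap: 0.0493
```

```bash
python3 - <<'E'
from h import *
s=readout.state();print(s['joints'],s['wrist_torque'],s['contact_force'],s['effort'][5])
E
```

```text
[0.13350998 0.43309745 1.41733267 0.01069301 1.2932618  0.19580491] [ 2.34451638  1.39112852 -1.64612678] [-6.98985295 17.66195764  6.14184048] -2.0407310128211975
```

Wrist torque about z jumped from 0.28 to 1.65 N m and then stayed flat. The knob is at its stop and the pads are slipping. I'll release, rise and verify.

Request:
send_rows([
  [[0, 0, 0, 0, 0, -10], [0, 0, 0, 0, 0, -10], [0, 0, 0, 0, 0, -10], [0, 0, 0, 0, 0, -10], [0, 0, -3, 0, 0, -10], [0, 0, -6, 0, 0, -10], [0, 0, -10, 0, 0, -10], [0, 0, -14, 0, 0, -10], [0, 0, -16, 0, 0, -10], [0, 0, -16, 0, 0, -10]],
], fingers=8.5)

```text
time: 8.53
eef_pos: [0.6292, 0.2028, 0.3424]
tcp_rot: [3.129, -0.0, 1.68]
contact_force: [-0.6, -0.2, 1.0]
finger_gap: 0.0853
```

```bash
cat >> h.py <<'E'
CY=.117
def grasp(p,yaw,tilt=np.radians(16)):
    "tool rotation: y along yaw dir (tilted up), z down leaning towards yaw dir"
    cx=np.array([np.cos(yaw),np.sin(yaw),0]);up=np.array([0,0,1.])
    z=np.sin(tilt)*cx-np.cos(tilt)*up; y=np.cos(tilt)*cx+np.sin(tilt)*up
    return np.c_[np.cross(y,z),y,z]
E
python3 - <<'E'
from h import *
print(readout.state()['joints'].round(3),tool()[:3,3])
cx=np.array([np.cos(CY),np.sin(CY),0]); G=np.array([.496,.184,.114])-.055*cx
R=grasp(G,CY); print('grip',G, 'hover row',rows(G-R[:,2]*.12,R))
c=cam('top'); a=cv2.resize(c['pixels'][140:250,195:300],None,fx=3,fy=3,interpolation=cv2.INTER_CUBIC)
s=cam('scene')['pixels'][210:320,300:420]; s=cv2.resize(s,(360,330),interpolation=cv2.INTER_CUBIC)
cv2.imwrite('pics/w4.png',np.hstack([a,s]))
E
```

```text
[ 0.129  0.334  1.215 -0.     1.58   0.021] [0.62921205 0.20275745 0.34238033]
grip [0.44137602 0.17757967 0.114     ] hover row [ -0.49 -22.39  11.02 -15.28   0.06  -0.47]
```

View pics/w4.png

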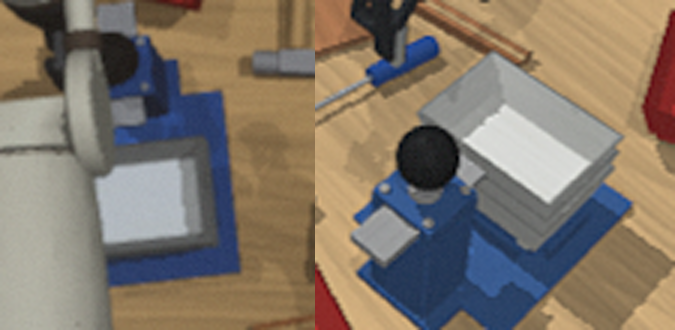

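The bolt tip, at left crop (128,120), is clear of the tray rim at y≈145. The bolt's tail sticks well out behind the tower. Moving to hover over the −x wall.

Request:
send_rows([
  [[-0.5, -4, 1, 0, 0, 0], [-0.5, -8, 3, -3, 0, -0.5], [-0.5, -12, 5, -6, 0, -0.5], [-0.5, -16, 7, -9, 0, -0.5], [-0.5, -20, 9, -12, 0, -0.5], [-0.5, -22.4, 11, -15.3, 0, -0.5], [-0.5, -22.4, 11, -15.3, 0, -0.5], [-0.5, -22.4, 11, -15.3, 0, -0.5]],
], fingers=3.5)

```text
time: 9.3
eef_pos: [0.3951, 0.1719, 0.2132]
tcp_rot: [2.894, 0.001, 1.69]
contact_force: [1.3, -0.4, 1.5]
finger_gap: 0.0349
```

```bash
python3 - <<'E'
from h import *
cx=np.array([np.cos(CY),np.sin(CY),0]); G=np.array([.496,.184,.114])-.055*cx
R=grasp(G,CY); print(tool()[:3,3],'residual to hover',rows(G-R[:,2]*.12,R),readout.state()['finger_gap'])
c=cam('wrist'); im=c['pixels'].copy()
cy=np.array([-cx[1],cx[0],0]); 
for a,b in ((-.055,-.075),(-.055,0),(-.055,.075),(.055,.075),(.055,-.075)):
    u=proj(c,np.array([.496,.184,.114])+a*cx+b*cy); print(u.round(1)); cv2.circle(im,tuple(int(v) for v in u.round()),2,(0,255,0),-1)
cv2.imwrite('pics/w5.png',im)
E
```

```text
[0.3950602  0.17191146 0.21324113] residual to hover [ 0.02  1.71 -1.23 -1.79  0.03  0.14] 0.034913791030387914
[347.7 282.1]
[350.5 201.1]
[354.  101.8]
[485.4 100.8]
[457.6 265.5]
```

View pics/w5.png

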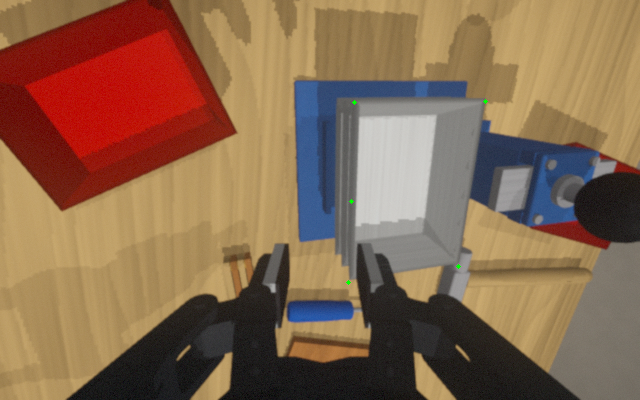

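The −x rim edge shows at u≈355–358 and my projected dots lie 0–10 px off, so the position is a few mm out. The tool was not yet settled. I'll finish the hover, then measure the rim edges from close by.

Request:
send_rows([
  [[0, 1.7, -1.2, -1.8, 0, 0], [0, 1.7, -1.2, -1.8, 0, 0], [0, 1.7, -1.2, -1.8, 0, 0], [0, 1.7, -1.2, -1.8, 0, 0]],
])

```text
time: 9.68
eef_pos: [0.4192, 0.1745, 0.2415]
tcp_rot: [2.842, 0.001, 1.69]
contact_force: [0.4, 0.2, -0.2]
finger_gap: 0.0352
```

```bash
python3 - <<'E'
from h import *
import pickle
print(tool()[:3,3],readout.state()['qd'].round(3))
c=cam('wrist'); im=c['pixels'].copy()
pickle.dump(c,open('c5.pkl','wb'))
cv2.imwrite('pics/w6.png',cv2.resize(im[60:300,260:500],None,fx=2.5,fy=2.5,interpolation=cv2.INTER_CUBIC))
E
```

```text
[0.41918027 0.17454901 0.2414629 ] [ 0.001 -0.004  0.029 -0.     0.002 -0.   ]
```

View pics/w6.png

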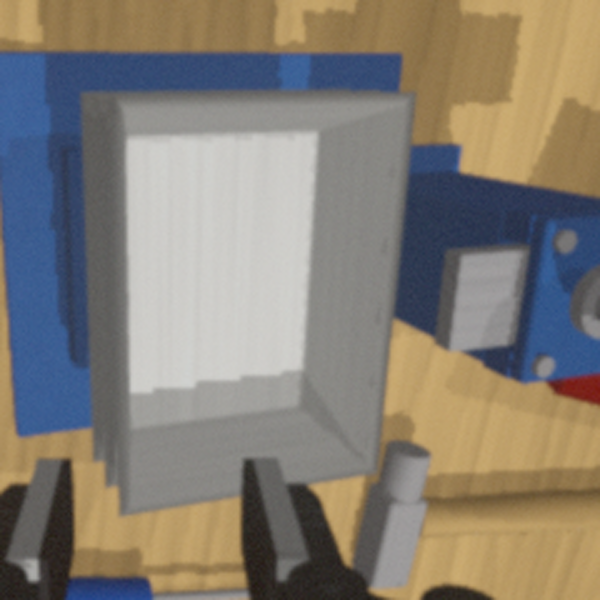

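```bash
python3 - <<'E'
from h import *
import pickle
c=pickle.load(open('c5.pkl','rb'))
f=lambda x,y,z: onz(c,260+(x+.5)/2.5-.5,60+(y+.5)/2.5-.5,z)
nm=['-x+y','+x+y','+x-y','-x-y']
for tl in ((115,95),(108,94),(82,93)):
    P=np.array([f(x,y,.114)[:2] for x,y in (tl,(413,95),(375,470),(122,514))])
    print(P.round(4).tolist(),[np.linalg.norm(P[i]-P[i-1]).round(4) for i in range(4)],P.mean(0).round(4),np.degrees([np.arctan2(*(P[1]-P[0])[::-1]),np.arctan2(*(P[2]-P[3])[::-1]),np.arctan2(*(P[0]-P[3])[::-1])-np.pi/2,np.arctan2(*(P[1]-P[2])[::-1])-np.pi/2]).round(1))
# plate corners z=.008 and bolt end, ball
for p in ((402,53),(15,435)): print('plate',f(*p,.008)[:2])
b=[f(x,y,.118)[:2] for x,y in ((448,250),(440,348))]; print('bolt tip',b,np.mean(b,0))
cx=np.array([np.cos(CY),np.sin(CY)]); print('bolt clear of +x rim',(np.mean(b,0)-[.496,.184])@cx-.055)
E
```

```text
[[0.4342, 0.2542], [0.5403, 0.266], [0.5583, 0.1202], [0.4519, 0.1065]] [np.float64(0.1488), np.float64(0.1067), np.float64(0.1469), np.float64(0.1073)] [0.4962 0.1867] [6.4 7.4 6.8 7. ]
[[0.432, 0.2542], [0.5403, 0.266], [0.5583, 0.1202], [0.4519, 0.1065]] [np.float64(0.1491), np.float64(0.1089), np.float64(0.1469), np.float64(0.1073)] [0.4956 0.1867] [6.2 7.4 7.7 7. ]
[[0.4239, 0.2536], [0.5403, 0.266], [0.5583, 0.1202], [0.4519, 0.1065]] [np.float64(0.1498), np.float64(0.1171), np.float64(0.1469), np.float64(0.1073)] [0.4936 0.1866] [ 6.1  7.4 10.8  7. ]
plate [0.60267624 0.28965083]
plate [0.42688981 0.08961188]
bolt tip [array([0.56613186, 0.213386  ]), array([0.57281335, 0.1747498 ])] [0.56947261 0.1940679 ]
bolt clear of +x rim 0.019145555531841864
```

Rim corners fit 107×149 mm with a yaw of 6.9° and a centre at (0.4965, 0.1865). The bolt tip is about 19±2 mm clear, which matches the stop. Computing the approach.

```bash
sed -i 's/^CY=.*/CY=.12/' h.py; python3 - <<'E'
from h import *
G=np.array([.4425,.180,.114]); R=grasp(G,CY); G=G+.002*R[:,1]
for d in (.05,.008): print(rows(G-R[:,2]*d,R), G-R[:,2]*d)
E
```

```text
[ 0.27 -1.11  7.84  1.08  0.08 -0.04] [0.43072594 0.17858029 0.16261436]
[ 0.28 -1.19 12.04  1.08  0.08 -0.04] [0.44221946 0.17996617 0.12224137]
```

Request:
send_rows([
  [[0.3, -1.1, 2, 1, 0, 0], [0.3, -1.1, 4, 1, 0, 0], [0.3, -1.1, 6, 1, 0, 0], [0.3, -1.1, 7.8, 1, 0, 0], [0.3, -1.1, 7.8, 1, 0, 0], [0.3, -1.1, 7.8, 1, 0, 0]],
])

```text
time: 10.23
eef_pos: [0.4292, 0.1787, 0.1617]
tcp_rot: [2.864, 0.001, 1.69]
contact_force: [0.3, 0.5, 0.3]
finger_gap: 0.035
```

```bash
python3 - <<'E'
from h import *
G=np.array([.4425,.180,.114]); R=grasp(G,CY); G=G+.002*R[:,1]
for d in (.05,.008): print(rows(G-R[:,2]*d,R))
E
```

```text
[-0.03  0.17 -0.05 -0.09  0.08 -0.03]
[-0.03  0.17  4.15 -0.09  0.08 -0.03]
```

Request:
send_rows([
  [[0, 0.15, 1, 0, 0, 0], [0, 0.15, 2, 0, 0, 0], [0, 0.15, 2.8, 0, 0, 0], [0, 0.15, 3.5, 0, 0, 0], [0, 0.15, 4.1, 0, 0, 0], [0, 0.15, 4.1, 0, 0, 0], [0, 0.15, 4.1, 0, 0, 0]],
])

```text
time: 10.82
eef_pos: [0.4426, 0.1804, 0.1237]
tcp_rot: [2.861, 0.001, 1.69]
contact_force: [-0.6, -0.0, 0.4]
finger_gap: 0.035
```

```bash
python3 - <<'E'
from h import *
G=np.array([.4425,.180,.114]); R=grasp(G,CY); G=G+.002*R[:,1]
print(rows(G-R[:,2]*.008,R),readout.state()['contact_force'])
c=cam('wrist'); s=cam('scene')
cv2.imwrite('pics/w7.png',np.hstack([c['pixels'][100:400,200:500],cv2.resize(s['pixels'][190:290,330:430],(300,300),interpolation=cv2.INTER_CUBIC)]))
E
```

```text
[-0.03 -0.08  0.13  0.08  0.07 -0.02] [-0.62802435 -0.04190504  0.38375759]
```

View pics/w7.png

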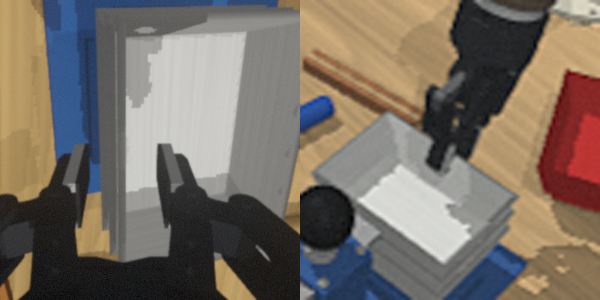

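The pads straddle the −x wall: outer pad at crop (80,150), wall at about 115–120, inner pad at (170,150). Closing.

Request:
send_rows([
  [[0, 0, 0, 0, 0, 0], [0, 0, 0, 0, 0, 0], [0, 0, 0, 0, 0, 0], [0, 0, 0, 0, 0, 0], [0, 0, 0, 0, 0, 0], [0, 0, 0, 0, 0, 0], [0, 0, 0, 0, 0, 0]],
], fingers=0, force=50)

```text
time: 11.5
eef_pos: [0.4427, 0.1804, 0.1239]
tcp_rot: [2.86, 0.001, 1.69]
contact_force: [-2.7, -0.3, 3.9]
finger_gap: 0.0019
```

```bash
python3 - <<'E'
from h import *
s=readout.state(); print(s['contact_force'],s['wrist_torque'])
T=tool(); print((T[:3,:3].T@np.array([0,0,1])).round(3))
E
```

```text
[-2.67142616 -0.25671667  3.92415593] [-0.04292945  0.3462889   0.04048125]
[-0.001  0.277 -0.961]
```

The gap reads 1.9 mm. The ball grip read about 2.5 mm short as well, so this fits the 4 mm wall. Slow first lift.

Request:
send_rows([
  [[0, 0.14, -0.48, 0, 0, 0], [0, 0.28, -0.96, 0, 0, 0], [0, 0.42, -1.44, 0, 0, 0], [0, 0.55, -1.92, 0, 0, 0], [0, 0.7, -2.4, 0, 0, 0], [0, 0.83, -2.88, 0, 0, 0], [0, 0.83, -2.88, 0, 0, 0], [0, 0.83, -2.88, 0, 0, 0]],
])

```text
time: 12.17
eef_pos: [0.4429, 0.1804, 0.1541]
tcp_rot: [2.86, 0.001, 1.69]
contact_force: [-0.1, 0.5, -0.9]
finger_gap: 0.0023
```

```bash
python3 - <<'E'
from h import *
s=readout.state(); print(s['contact_force'],s['wrist_torque'],s['finger_gap'])
c=cam('scene'); cv2.imwrite('pics/w8.png',cv2.resize(c['pixels'][170:310,300:440],(560,560),interpolation=cv2.INTER_CUBIC))
E
```

```text
[-0.1054791   0.46637848 -0.94091508] [ 0.00849947  0.27327228 -0.05792587] 0.002312656595362897
```

View pics/w8.png

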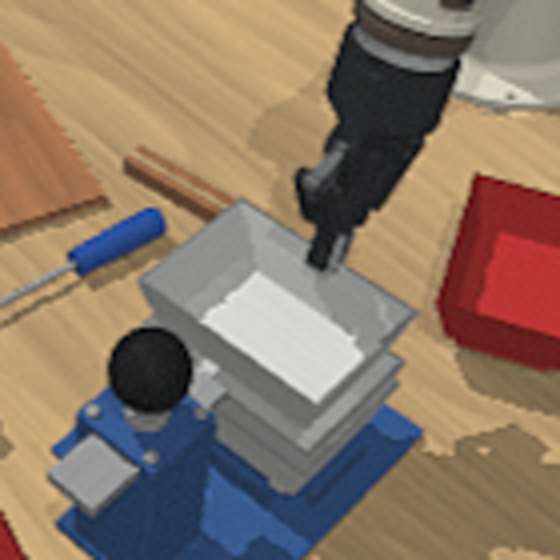

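The top tray is up 30 mm and level, and the lower two are still nested. Lifting the rest of the way and computing the transfer.

Request:
send_rows([
  [[0, 0.28, -0.96, 0, 0, 0], [0, 0.55, -1.92, 0, 0, 0], [0, 0.83, -2.88, 0, 0, 0], [0, 1.1, -3.85, 0, 0, 0], [0, 1.4, -4.8, 0, 0, 0], [0, 1.65, -5.8, 0, 0, 0], [0, 1.95, -6.7, 0, 0, 0], [0, 2.2, -7.7, 0, 0, 0], [0, 2.5, -8.65, 0, 0, 0], [0, 2.5, -8.65, 0, 0, 0], [0, 2.5, -8.65, 0, 0, 0]],
])

```text
time: 13.13
eef_pos: [0.443, 0.1805, 0.2445]
tcp_rot: [2.859, 0.001, 1.69]
contact_force: [-0.6, -0.2, -1.8]
finger_gap: 0.0022
```

```bash
python3 - <<'E'
from h import *
R=Ro.from_euler('z',-.359).as_matrix()@Ro.from_euler('xyz',[2.86,.001,1.69]).as_matrix()
print(tool()[:3,3],readout.state()['finger_gap'],rows([.438,-.1673,.244],R))
E
```

```text
[0.44302843 0.18053075 0.24447171] 0.0022200398426670425 [-34.48  -4.48  -1.21   0.07  -5.72  19.76]
```

Request:
send_rows([
  [[-1, -0.13, -0.04, 0, -0.2, 0.6], [-3, -0.4, -0.1, 0, -0.5, 1.7], [-5, -0.65, -0.18, 0, -0.8, 2.9], [-7, -0.9, -0.25, 0, -1.2, 4], [-9, -1.2, -0.3, 0, -1.5, 5.2], [-11, -1.4, -0.4, 0, -1.8, 6.3], [-13, -1.7, -0.5, 0, -2.2, 7.5], [-15, -2, -0.5, 0, -2.5, 8.6], [-17, -2.2, -0.6, 0, -2.8, 9.7], [-19, -2.5, -0.7, 0, -3.2, 10.9], [-21, -2.7, -0.7, 0, -3.5, 12], [-23, -3, -0.8, 0, -3.8, 13.2], [-25, -3.2, -0.9, 0, -4.1, 14.3], [-27, -3.5, -0.9, 0, -4.5, 15.5], [-29, -3.8, -1, 0, -4.8, 16.6], [-31, -4, -1.1, 0, -5.1, 17.8], [-32.5, -4.2, -1.1, 0, -5.4, 18.6], [-33.8, -4.4, -1.2, 0, -5.6, 19.3], [-34.5, -4.5, -1.2, 0, -5.7, 19.8], [-34.5, -4.5, -1.2, 0, -5.7, 19.8]],
])

```text
time: 14.8
eef_pos: [0.4368, -0.1688, 0.2423]
tcp_rot: [2.862, 0.001, 1.328]
contact_force: [-1.1, -0.3, -0.5]
finger_gap: 0.0025
```

Request:
send_rows([
  [[0, 0, 0, 0, 0, 0], [0, 0, 0, 0, 0, 0]],
])

```text
time: 14.97
eef_pos: [0.4372, -0.167, 0.2427]
tcp_rot: [2.861, 0.0, 1.331]
contact_force: [-0.6, -0.3, -1.1]
finger_gap: 0.0025
```

```bash
python3 - <<'E'
from h import *
R=Ro.from_euler('z',-.359).as_matrix()@Ro.from_euler('xyz',[2.86,.001,1.69]).as_matrix()
s=readout.state();print(s['finger_gap'],s['contact_force'])
for z in (.244,.12,.092,.084):print(rows([.438,-.1673,z],R))
E
```

```text
0.002540003919048087 [-0.57465503 -0.31464764 -1.07673509]
[-0.01  0.12 -0.1  -0.06 -0.04 -0.01]
[-1.000e-02 -3.320e+00  1.181e+01 -6.000e-02 -4.000e-02 -1.000e-02]
[-1.00e-02 -4.09e+00  1.45e+01 -6.00e-02 -4.00e-02 -1.00e-02]
[-1.000e-02 -4.310e+00  1.527e+01 -6.000e-02 -4.000e-02 -1.000e-02]
```

Request:
send_rows([
  [[0, -0.4, 1.5, 0, 0, 0], [0, -0.8, 3, 0, 0, 0], [0, -1.3, 4.5, 0, 0, 0], [0, -1.7, 6, 0, 0, 0], [0, -2.1, 7.5, 0, 0, 0], [0, -2.55, 9, 0, 0, 0], [0, -3, 10.5, 0, 0, 0], [0, -3.3, 11.8, 0, 0, 0], [0, -3.6, 12.8, 0, 0, 0], [0, -3.85, 13.6, 0, 0, 0], [0, -4.0, 14.2, 0, 0, 0], [0, -4.1, 14.5, 0, 0, 0], [0, -4.1, 14.5, 0, 0, 0], [0, -4.1, 14.5, 0, 0, 0]],
])

```text
time: 16.13
eef_pos: [0.4386, -0.168, 0.0929]
tcp_rot: [2.86, 0.001, 1.331]
contact_force: [-0.7, -1.6, -1.7]
finger_gap: 0.0022
```

Request:
send_rows([
  [[0, -0.06, 0.2, 0, 0, 0], [0, -0.11, 0.4, 0, 0, 0], [0, -0.17, 0.6, 0, 0, 0], [0, -0.17, 0.6, 0, 0, 0], [0, -0.17, 0.6, 0, 0, 0]],
])

```text
time: 16.55
eef_pos: [0.4382, -0.1679, 0.0861]
tcp_rot: [2.86, 0.001, 1.33]
contact_force: [0.0, 0.3, 0.1]
finger_gap: 0.0025
```

```bash
python3 - <<'E'
from h import *
s=readout.state();print(s['contact_force'],s['wrist_torque'],tool()[:3,3])
E
```

```text
[0.03361467 0.27353119 0.12859596] [0.05135785 0.30747742 0.02296341] [ 0.43822587 -0.1679002   0.08609805]
```

Request:
send_rows([
  [[0, -0.03, 0.1, 0, 0, 0], [0, -0.06, 0.2, 0, 0, 0], [0, -0.06, 0.2, 0, 0, 0], [0, -0.06, 0.2, 0, 0, 0]],
])

```text
time: 16.88
eef_pos: [0.4384, -0.1681, 0.0842]
tcp_rot: [2.86, 0.001, 1.33]
contact_force: [0.4, -0.0, -1.4]
finger_gap: 0.0024
```

Request:
send_rows([
  [[0, -0.03, 0.1, 0, 0, 0], [0, -0.03, 0.1, 0, 0, 0], [0, -0.03, 0.1, 0, 0, 0]],
])

```text
time: 17.13
eef_pos: [0.4385, -0.1681, 0.0839]
tcp_rot: [2.86, 0.001, 1.331]
contact_force: [-5.3, 2.6, 8.1]
finger_gap: 0.0025
```

There was a contact of 8 N at z = 0.0839, the predicted height. I'll release and retreat along the fingers.

Request:
send_rows([
  [[0, 0, -0.05, 0, 0, 0], [0, 0, -0.05, 0, 0, 0], [0, 0, -0.05, 0, 0, 0], [0, 0, -0.05, 0, 0, 0], [0, 0, -0.05, 0, 0, 0], [0, 0, -1, 0, 0, 0], [0, 0, -2.5, 0, 0, 0], [0, 0, -4.5, 0, 0, 0], [0, 0, -7, 0, 0, 0], [0, 0, -10, 0, 0, 0], [0, 0, -13, 0, 0, 0], [0, 0, -16, 0, 0, 0], [0, 0, -16, 0, 0, 0]],
], fingers=2.8)

```text
time: 18.22
eef_pos: [0.3968, -0.1591, 0.2435]
tcp_rot: [2.85, 0.006, 1.33]
contact_force: [0.3, -0.5, 0.9]
finger_gap: 0.0283
```

```bash
python3 - <<'E'
from h import *
s=readout.state();print(s['contact_force'],s['finger_gap'])
t=cam('top'); w=cam('wrist');sc=cam('scene')
import pickle; pickle.dump((t,w,sc),open('fin.pkl','wb'))
W=cv2.resize(w['pixels'],(480,300)); S=cv2.resize(sc['pixels'][150:350,180:460],(480,300),interpolation=cv2.INTER_CUBIC); 
T=cv2.resize(t['pixels'][130:260,200:420],None,fx=1.45,fy=600/130,interpolation=cv2.INTER_CUBIC)
cv2.imwrite('pics/w9.png',np.hstack([np.vstack([W,S]),T]))
E
```

```text
[ 0.29913938 -0.53617973  0.88539061] 0.028277538993504044
```

View pics/w9.png

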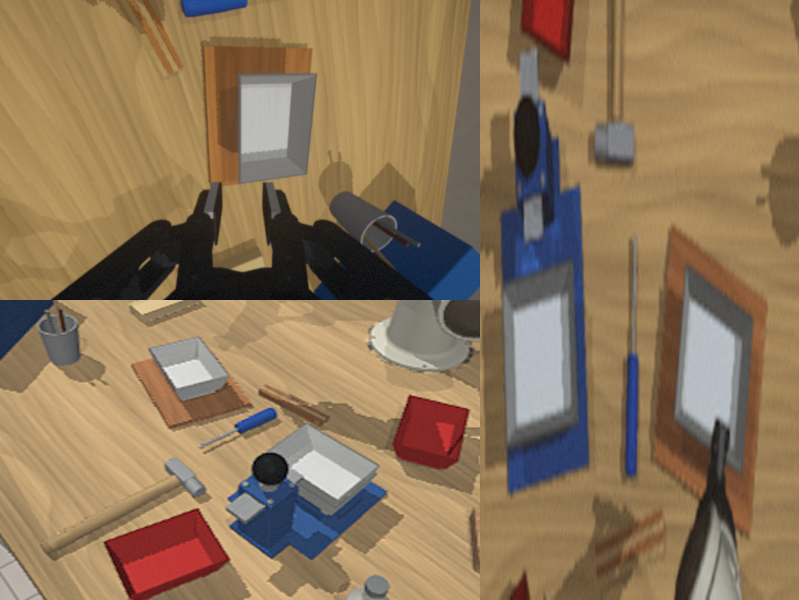

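```bash
python3 - <<'E'
from h import *
import pickle
t,w,s=pickle.load(open('fin.pkl','rb'))
def P(L,z): return np.array([onz(t,200+(x-480)/1.45,130+y*130/600,z)[:2] for x,y in L])
for n,L,z in (('rim',((683,264),(752,308),(742,472),(673,428)),.074),('board',((673,228),(768,297),(749,533),(653,458)),.012)):
    p=P(L,z); e=p[0]-p[3]+p[1]-p[2]; print(n,p.mean(0).round(4),[np.linalg.norm(p[i]-p[i-1]).round(3) for i in range(4)],np.degrees(np.arctan2(e[1],e[0])).round(1))
E
```

```text
rim [ 0.4907 -0.1807] [np.float64(0.113), np.float64(0.15), np.float64(0.112), np.float64(0.149)] -11.2
board [ 0.4892 -0.1838] [np.float64(0.168), np.float64(0.218), np.float64(0.171), np.float64(0.218)] -15.1
```

Tray and board centres agree to about 3 mm, and the angles to within 4° on rough corner picks. Both are inside tolerance. Handing in.

```bash
python3 -c "
from h import *
job.finish_job()"
```

```text
the job is handed in; nothing more can be done
```

The top tray is standing upright on the board, the latch is open, and the job was handed in at about 18 s of the 64 s allowed. `finish_job` gives no verdict, so the results below are my own checks.

**What I did**
- **Knob:** I gripped the ball and turned it anticlockwise in a single grip, about 2.4 rad of tool rotation, until the torque levelled off at about 1.65 N m. I took that as the stop, with the pads slipping on the ball.
- **Lift:** I pinched the top tray's −x wall and lifted the tray straight up out of the pile.
- **Placing:** I lowered it onto the board until light contact, about 8 N at the predicted height, then let go and backed away.

**Last checks**
- **Bolt:** measured about 19 ± 2 mm clear of the rim before the lift, against 16 mm expected at the stop. The last picture still shows it drawn back.
- **Tray position:** its centre is about 3 mm from the board's middle, against a limit of 25 mm.
- **Tray angle:** about 4° off in the last reading, against a limit of 10°. That reading is rough, from corners picked by eye. I had set the tray to the board angle measured at the start (−13.7°); the last picture read −11.2° for the tray and −15.1° for the board.
- **Other things:** the two lower trays and every bystander in the last views look unmoved. I checked this by eye only; the sanding block, offcut and most of the glue bottle were outside those views.
- **Gripper:** it touches nothing.

**Readings that disagreed:** the finger gap read about 2 to 3 mm too small on both grips (49.5 mm on the 52 mm ball, 1.9 mm on the 4 mm wall). I put this down to an offset in the reading, because both grips held; I regripped the ball 8 mm lower once before turning it.

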